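# Fish the plant stake out of the meter cupboard

### The job

The wooden plant stake kept in the low meter cupboard is wanted. First clear the way: take the bottle brush that lies across the cupboard's open doorway and leave it standing in the glass jar, handle down and bristles up (it may lean on the rim). Then tilt the stake, which is longer than the doorway, diagonally out through it and finish still holding it in the gripper, its whole length up in the air clear above the cupboard's top, without shifting the flowerpots or tipping the jar over.

Things in the scene. Friction and masses are not known exactly. Their poses are not given: they have to be found in the camera images.
- cupboard: low grey sheet-steel meter cupboard, fixed, 280 (x) x 410 (y) x 115 high; origin at the centre of its underside, turned up to 0.12 rad about z. Walls 6, floor 30, top sheet 4 thick (underside at 111). The doorway in the top is its only opening: own x -115 to +70, own y -25 to +155; the rest of the top is closed. Inside, a pipe and water meter lie at own x above +35; the rest is empty
- doorway (a point): centre of the doorway (185 along x, 180 along y) at the level of the cupboard's top, 115 mm above the ledge; axes as the cupboard's. Round it the top is closed: 180 wide on the -y side (with a glass pane), 50 on the +y side, 25 near, 70 far
- door (a joint): hinge of the doorway's swing door (182 x 176 x 5 mm) on the doorway's far edge, own x = +72: 0 shut, 3.0 swung right back; it starts nearly right back (2.75 to 2.95) and stays where it is by friction
- stake_mid (a point): centre of the square wooden plant stake, loose, 300 x 14 x 14 mm, about 60 g, solid; x runs along the stake towards its tip, z is normal to its upper face. It lies flat on the cupboard's floor, along the cupboard's y (tip to +y) within 0.08 rad, half of it under the closed part of the top
- stake_tip (a point): centre of the stake's narrowed end (last 16 mm is 8 mm thick), 150 mm from its centre along +x
- stake_butt (a point): centre of the stake's other end, 150 mm from its centre along -x
- brush_mid (a point): middle of the steel bottle brush's length, loose, 290 mm long, about 120 g; z runs from the foot of the handle to the bristles. Handle: square steel bar 18 x 18 mm, z -145 to +25; stem 8 mm dia., z +25 to +45; round bristle head 44 mm dia., z +45 to +140, stiff. Centre of mass at about z = -22 mm
- brush_foot (a point): centre of the handle's foot end, 145 mm from the brush's middle; axes as brush_mid. The brush starts lying over the doorway, along the cupboard's y within 0.12 rad, head to +y: foot on the closed top, head on the +y frame, the upper half of the handle spanning the doorway with nothing close under it, and near level (0.05 rad)
- jar: open straight-sided glass jar, loose, about 500 g, outer dia. 80, height 130, wall 4, inner dia. 72, base 6 mm thick; origin at the centre of its underside, z up. It stands on the ledge to the left or the right of the cupboard
- pot_small: grey plastic flowerpot with a small plant, dia. 100 at the rim, 90 high plus leaves up to 140; origin at the centre of its underside. Stands on the other side of the cupboard from the jar; leave alone
- pot_large: grey plastic flowerpot with a plant, dia. 140, 130 high plus leaves; origin at the centre of its underside; leave alone

How it is judged:
By the outcome, as a careful person would: the job done as asked, in the order asked, and still so for the second after the job is handed in, while the arm keeps its last pose, push and grip.
It also fails if it takes over 64 s, if anything falls off the work surface, if the arm or the gripper's body presses on something with over 40 N, if the wrist force passes 120 N, or if a joint passes its speed limit or range.

### The arm

A 6-joint arm with a two-finger parallel gripper is mounted at the origin on the work surface. World frame = base frame: x ahead of the robot, y to its left, z up, the work surface at z = 0. Lengths are in m, angles in rad, forces in N, time in s.
With the tool pointing down it reaches from about 0.375 to 0.975 m from the base axis. Payload 3.8 kg.
Tool frame: the origin (TCP) lies midway between the tips of the shut fingers; the grasp point (between the pads) lies 19 mm behind it; z points along the fingers, y is the line along which they close (so a half turn about z gives the same grasp; the last joint's range is limited). The gripper opens to 85 mm and grips with 20 to 120 N. Pads are 22 mm wide; open, the fingers measure 114 mm over their backs; the gripper's body (76 mm by 85 mm) begins 54 mm behind the grasp point. The pads swing forward as they close: fully open they stand 13 mm farther back than shut.
Start: joints at [-1.21, 0.264, 1.604, -0, 1.274, -0.037], TCP at [0.261, -0.622, 0.231] pointing down, gripper open.
Joint ranges: [-2.63, 2.63], [-0.94, 2.18], [0.31, 2.57], [-1.31, 4.45], [0, 2.66], [-2.55, 2.55]. Speed limits (rad/s): [2.57, 2.57, 3.14, 3.14, 3.14, 3.14].

### API

Orientations are given as a unit quaternion [x, y, z, w].
In Python, from plant import ctrl, viewer, order gives the robot as it stands. The module is installed in compiled form; this text tells all that it offers.
- The arm moves only by the tool step_arm, never from a script. Its argument "targets" is text: rows parted by semicolons, each of 7 numbers parted by spaces: the closure, from 0 (fully open) to 1 (shut), then the shift along the tool's x, y, z each as a share of 0.1 m, from -1 to 1, then the turn, a rotation vector about the tool's x, y, z each as a share of 45 degrees, from -1 to 1. A call has 1 to 12 rows; each row is the pose to reach, as a shift and turn from the pose commanded when the call began, along the tool's axes at that moment; what a row does not reach only later rows make up. A row lasts 1/8 s, in which the tool goes at most 62.5 mm and 10.7 degrees, less where a joint would pass 70% of its speed; a pose out of reach is approached as far as the arm can. A call with a number of a shift or a turn outside -1 to 1 is refused whole. A call with a gripper value outside its range is refused whole. The fingers move at their own pace and stop on an object; "grip_force" is the grip in N (left out, the last holds). Time passes only in rows, so rows that repeat a pose let the fingers close. It gives the time, the measured TCP pose, the force, the opening and the grip force at its end, in the units of the state.
- ctrl.read_state(): the state, without advancing time (a new reading comes with each control period).
- viewer.read_camera(name): name is "side" or "top" or "wrist"; returns a dict with "frame" (400x640x3 uint8, blue, green, red), "range_z" (400x640 float32, m along the optical axis (not along the pixel's ray), 0 where there is no reading), "fx", "fy", "cx", "cy" (pixels), "dist_coeffs" ([k1, k2, p1, p2, k3] as OpenCV has them; the pictures are not rectified), "T" (4x4, takes a point from camera to world coordinates). Camera axes: x right, y up, looking along -z (the intrinsics and any distortion apply to the point x, -y, -z); pixel columns grow to the right and rows downward; lengths in m; the calibration is good to about 2 mm. A picture is of the moment at which its call begins.
- order.sign_off(): hands the job in; it is judged then, once.
Trained networks look in the newest picture that a camera, given by its name, has taken for a name from the list of things; names that differ only in an ending like _2 or _b are one class to them, and where a whole thing is asked for, a point or a joint stands for the part that bears it (a point fixed in the world has none). Each returns a list of dicts, best first, with "p" (0 to 1); they miss things now and then, are a little off and sometimes report something else, mostly with a low value. They report only what shows in the picture. A call takes as long as a camera call.
- viewer.outline_of(label, camera): "region" (400x640 bool, what is visible of it).
- viewer.tip_of(label, camera): "point" ([x, y, z] in m, in world coordinates, good to about 4 mm: a listed point, or the origin of a listed thing).
The state is a dict: "clock": time; "qpos": joint angles; "dq": joint speeds; "joint_efforts": joint torques, N m; "eef_pos": TCP position; "tool_rot": TCP orientation; "ft_force": force on the tool from outside, world axes, zero at the start; "wrist_torque": the same for the moment, N m; "gripper_width": finger opening in m; "grip_force": force on a finger pad.
Only numpy, scipy, OpenCV 4.12 (cv2) and the standard library are available. Lean on these libraries where they do the work, as an engineer would, in place of code of your own. Each camera call takes 0.05 s, during which the arm holds its last target. There are 200 camera calls.

## Working session

There is one attempt and no reset: what is moved stays moved. The work goes in short steps, Python scripts to look and compute and a tool call to move; the robot and the scene stay as the last step left them, time stands still between calls to the robot, and variables do not carry over. Pictures are saved under pics/ and viewed, at most 10 in all, crops included, and the job is handed in when it is done.

Besides the shell and the picture viewer there is one more tool, called after ">>>" by a JSON object that holds its "name" and its "arguments". step_arm: Moves the arm, as the interface text tells. Shift numbers are shares of 0.1 m and turn numbers shares of 45 degrees, none past 1 either way. Its arguments: {"type":"object","properties":{"targets":{"type":"string"},"grip_force":{"type":"number"}},"required":["targets"]}

```bash
mkdir -p pics; cat > h.py <<'E'
import numpy as np, cv2
from scipy.spatial.transform import Rotation as R
from plant import ctrl, viewer, order
def cam(n,save=None):
    c=viewer.read_camera(n)
    if save: cv2.imwrite('pics/'+save,c['frame'])
    return c
def pts(c,mask):
    v,u=np.nonzero(mask&(c['range_z']>0)); d=c['range_z'][v,u]
    K=np.array([[c['fx'],0,c['cx']],[0,c['fy'],c['cy']],[0,0,1]])
    p=cv2.undistortPoints(np.stack([u,v],1).astype(float).reshape(-1,1,2),K,np.array(c['dist_coeffs'])).reshape(-1,2)
    P=np.stack([p[:,0]*d,-p[:,1]*d,-d,np.ones(len(d))],1)@c['T'].T
    return P[:,:3]
def st():
    s=ctrl.read_state(); print({k:np.round(s[k],4).tolist() for k in ('clock','qpos','eef_pos','tool_rot','ft_force','gripper_width','grip_force')}); return s
def togo(pos,Rm,s=None):
    """shift(share .1m) and turn(share 45deg) from current pose to target"""
    s=s or ctrl.read_state(); R0=R.from_quat(s['tool_rot'])
    d=R0.inv().apply(np.array(pos)-s['eef_pos'])/.1
    r=(R0.inv()*Rm).as_rotvec()/(np.pi/4)
    return np.round(d,3),np.round(r,3)
E
python3 - <<'E'
from h import *
s=st()
for n in ('top','side'):
    c=cam(n,n+'0.png')
    print(n,c['T'].round(3).tolist())
    for l in ('cupboard','doorway','door','stake_mid','stake_tip','stake_butt','brush_mid','brush_foot','jar','pot_small','pot_large'):
        try: print(l,[(np.round(d['point'],3).tolist(),round(d['p'],2)) for d in viewer.tip_of(l,n)[:2]])
        except Exception as e: print(l,e)
E
```

```text
{'clock': 0.0, 'qpos': [-1.2099, 0.2648, 1.6054, 0.0, 1.2737, -0.0369], 'eef_pos': [0.2612, -0.6216, 0.2299], 'tool_rot': [0.9803, 0.1976, -0.0002, -0.0011], 'ft_force': [1.0165, -0.2228, 0.2431], 'gripper_width': 0.0854, 'grip_force': 0.0}
top [[0.023, 0.987, -0.159, 0.407], [-1.0, 0.024, 0.005, 0.02], [0.009, 0.159, 0.987, 1.268], [0.0, 0.0, 0.0, 1.0]]
cupboard [([0.566, 0.011, 0.002], 0.82), ([0.545, 0.074, 0.116], 0.74)]
doorway [([0.544, 0.072, 0.115], 0.73)]
door it knows: brush_foot, brush_mid, cupboard, doorway, jar, pot_large, pot_small, stake_butt, stake_mid, stake_tip
stake_mid [([0.531, 0.009, 0.038], 0.94), ([0.534, 0.158, 0.037], 0.69)]
stake_tip [([0.533, 0.161, 0.04], 0.62)]
stake_butt []
brush_mid [([0.552, 0.057, 0.134], 0.93)]
brush_foot [([0.548, -0.087, 0.121], 0.9)]
jar [([0.502, 0.36, -0.004], 0.96), ([0.55, -0.088, 0.122], 0.3)]
pot_small [([0.51, -0.343, 0.005], 0.71)]
pot_large [([0.681, 0.362, -0.003], 0.55)]
side [[-0.877, 0.292, -0.382, 0.19], [-0.481, -0.55, 0.682, 0.703], [-0.011, 0.782, 0.623, 0.715], [0.0, 0.0, 0.0, 1.0]]
cupboard [([0.564, 0.009, 0.005], 0.63)]
doorway [([0.542, 0.077, 0.115], 0.56)]
door it knows: brush_foot, brush_mid, cupboard, doorway, jar, pot_large, pot_small, stake_butt, stake_mid, stake_tip
stake_mid [([0.532, 0.008, 0.036], 0.7)]
stake_tip []
stake_butt []
brush_mid [([0.56, 0.06, 0.126], 0.7)]
brush_foot [([0.549, -0.088, 0.125], 0.71), ([0.503, -0.347, 0.001], 0.49)]
jar [([0.499, 0.357, -0.0], 0.88)]
pot_small []
pot_large [([0.684, 0.362, 0.001], 0.63)]
```

View pics/top0.png

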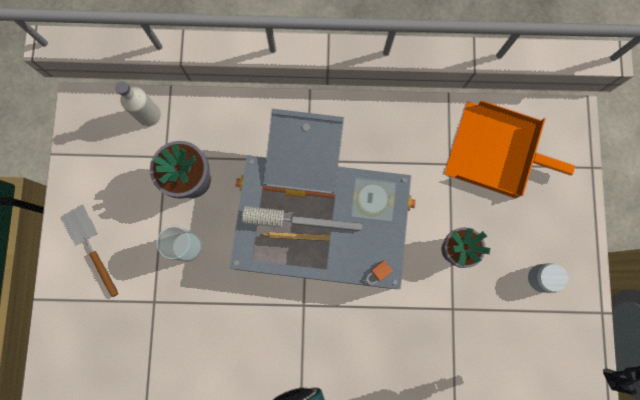

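View pics/side0.png

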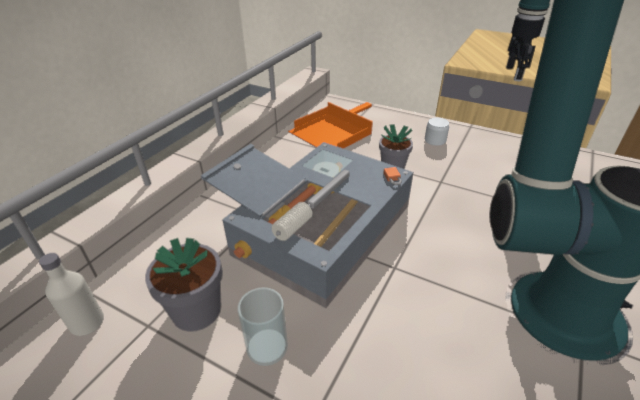

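```bash
python3 - <<'E'
from h import *
c=cam('top')
for l in ('brush_mid','stake_mid','jar','cupboard'):
    o=viewer.outline_of(l,'top')
    if not o: print(l,'none');continue
    m=o[0]['region']
    P=pts(c,cv2.erode(m.astype(np.uint8),np.ones((3,3)))>0)
    if l=='jar': P=P[P[:,2]>.115]
    print(l,round(o[0]['p'],2),len(P),'min',P.min(0).round(3),'max',P.max(0).round(3),'med',np.median(P,0).round(4))
    if l in('brush_mid','stake_mid'):
        a,b=np.polyfit(P[:,1],P[:,0],1); print('x=a*y+b',a.round(4),b.round(4))
        for y in np.arange(-.1,.22,.03):
            q=P[abs(P[:,1]-y)<.008]
            if len(q)>3: print(round(y,2),np.median(q,0).round(3),'zmax',np.percentile(q[:,2],95).round(3),'xr',np.ptp(q[:,0]).round(3))
    if l=='jar':
        (x,y),r=cv2.minEnclosingCircle(P[:,:2].astype(np.float32)); print('circ',x,y,r)
    if l=='cupboard':
        q=P[(P[:,2]>.105)&(P[:,2]<.122)]; print(cv2.minAreaRect((q[:,:2]*1000).astype(np.float32)))
E
```

```text
brush_mid 0.74 1007 min [ 0.541 -0.083  0.125] max [0.586 0.196 0.164] med [0.5585 0.1167 0.1485]
x=a*y+b 0.0667 0.5546
-0.07 [ 0.548 -0.071  0.133] zmax 0.135 xr 0.014
-0.04 [ 0.552 -0.039  0.135] zmax 0.138 xr 0.015
-0.01 [ 0.553 -0.011  0.136] zmax 0.14 xr 0.013
0.02 [0.556 0.02  0.139] zmax 0.143 xr 0.014
0.05 [0.558 0.05  0.14 ] zmax 0.142 xr 0.015
0.08 [0.56  0.077 0.14 ] zmax 0.144 xr 0.014
0.11 [0.562 0.111 0.152] zmax 0.157 xr 0.034
0.14 [0.564 0.14  0.153] zmax 0.159 xr 0.034
0.17 [0.565 0.17  0.155] zmax 0.16 xr 0.036
0.2 [0.562 0.194 0.154] zmax 0.161 xr 0.018
stake_mid 0.67 245 min [ 0.525 -0.009  0.029] max [0.541 0.155 0.051] med [0.5315 0.0784 0.0437]
x=a*y+b 0.033 0.5292
-0.01 [ 0.53  -0.006  0.042] zmax 0.046 xr 0.008
0.02 [0.53  0.019 0.043] zmax 0.048 xr 0.008
0.05 [0.53  0.05  0.044] zmax 0.049 xr 0.008
0.08 [0.532 0.081 0.044] zmax 0.049 xr 0.008
0.11 [0.532 0.111 0.044] zmax 0.047 xr 0.008
0.14 [0.533 0.138 0.043] zmax 0.047 xr 0.014
jar none
cupboard 0.74 19824 min [ 0.408 -0.225  0.021] max [0.825 0.227 0.169] med [0.6103 0.0205 0.115 ]
((562.5577392578125, 9.203475952148438), (412.623291015625, 276.6396484375), 84.680908203125)
```

The top view shows the cupboard in the centre, with the brush across its doorway (head at px 262,215, foot at px 360,227) and the stake below it (px 265–330,237). The jar is on the left at px (180,245), the large pot at px (180,168), and the door is swung back on the far side. The side view agrees: the jar is at px (262,325) and is free-standing. The measured heights fit the given sizes.

>>> {"name": "step_arm", "arguments": {"targets": "0 0.5 -0.45 -0.1 0 0 0; 0 1 -0.95 -0.1 0 0 0; 0 1 -0.95 -0.1 0 0 0"}}

```text
clock: 1.72
eef_pos: [0.318, -0.4931, 0.2415]
tool_rot: [0.98, 0.199, 0.0, -0.0]
ft_force: [-0.3, -0.2, -0.3]
gripper_width: 0.0852
grip_force: 0.0
```

>>> {"name": "step_arm", "arguments": {"targets": "0 0.5 -0.45 0 0 0 0; 0 1 -0.95 0 0 0 0; 0 1 -0.95 0 0 0 0"}}

```text
clock: 2.1
eef_pos: [0.3731, -0.3675, 0.2414]
tool_rot: [0.98, 0.199, 0.0, 0.0]
ft_force: [1.4, -0.6, 0.1]
gripper_width: 0.0855
grip_force: 0.0
```

>>> {"name": "step_arm", "arguments": {"targets": "0 0.5 -0.45 0 0 0 0; 0 1 -0.95 0 0 0 0; 0 1 -0.95 0 0 0 0"}}

```text
clock: 2.48
eef_pos: [0.4287, -0.2419, 0.2415]
tool_rot: [0.98, 0.199, 0.0, 0.0]
ft_force: [0.1, -1.0, -0.7]
gripper_width: 0.0855
grip_force: 0.0
```

>>> {"name": "step_arm", "arguments": {"targets": "0 0.5 -0.45 0 0 0 0; 0 1 -0.95 0 0 0 0; 0 1 -0.95 0 0 0 0"}}

```text
clock: 2.85
eef_pos: [0.4844, -0.1159, 0.2415]
tool_rot: [0.98, 0.199, 0.0, 0.0]
ft_force: [1.6, -0.5, -0.2]
gripper_width: 0.0853
grip_force: 0.0
```

>>> {"name": "step_arm", "arguments": {"targets": "0 0.5 -0.45 0 0 0 0; 0 1 -0.95 0 0 0 0; 0 1 -0.95 0 0 0 0"}}

```text
clock: 3.22
eef_pos: [0.5399, 0.0101, 0.2412]
tool_rot: [0.98, 0.199, 0.0, 0.0]
ft_force: [-0.2, -0.6, 0.2]
gripper_width: 0.0855
grip_force: 0.0
```

```bash
python3 - <<'E'
from h import *
s=st()
th=np.arctan2(1,.067)
Rm=R.from_matrix(np.array([[np.cos(th),np.sin(th),0],[np.sin(th),-np.cos(th),0],[0,0,-1.]]).T.reshape(3,3).T) if 0 else R.from_matrix(np.stack([[np.cos(th),np.sin(th),0],[np.sin(th),-np.cos(th),0],[0,0,-1.]],1))
print(togo([.559,.067,.22],Rm,s))
E
```

```text
{'clock': 3.225, 'qpos': [-0.027, 0.0015, 1.8808, -0.0006, 1.2588, 1.1439], 'eef_pos': [0.5399, 0.0101, 0.2412], 'tool_rot': [0.9801, 0.1987, 0.0002, 0.0003], 'ft_force': [-0.1925, -0.6244, 0.2375], 'gripper_width': 0.0855, 'grip_force': 0.0}
(array([ 0.397, -0.45 ,  0.212]), array([ 1.000e-03,  0.000e+00, -1.405e+00]))
```

>>> {"name": "step_arm", "arguments": {"targets": "0 0.2 -0.2 0 0 0 -0.23; 0 0.4 -0.45 0 0 0 -0.46; 0 0.4 -0.45 0.1 0 0 -0.7; 0 0.4 -0.45 0.2 0 0 -0.7; 0 0.4 -0.45 0.2 0 0 -0.7"}}

```text
clock: 3.85
eef_pos: [0.5571, 0.0645, 0.2198]
tool_rot: [0.891, 0.454, -0.001, -0.0]
ft_force: [-0.2, 0.3, 1.0]
gripper_width: 0.0853
grip_force: 0.0
```

>>> {"name": "step_arm", "arguments": {"targets": "0 0 0 0 0 0 -0.23; 0 0 0 0 0 0 -0.46; 0 0 0 0 0 0 -0.7; 0 0 0 0 0 0 -0.7"}}

```text
clock: 4.35
eef_pos: [0.5581, 0.0653, 0.2216]
tool_rot: [0.734, 0.679, 0.0, 0.0]
ft_force: [-0.3, 0.3, 0.2]
gripper_width: 0.0853
grip_force: 0.0
```

```bash
python3 - <<'E'
from h import *
s=st()
c=cam('wrist','w1.png')
print(c['T'].round(3).tolist())
for l in ('brush_mid','brush_foot','stake_mid','stake_tip','doorway'): print(l,[(np.round(d['point'],3).tolist(),round(d['p'],2)) for d in viewer.tip_of(l,'wrist')[:2]])
for l in ('brush_mid','stake_mid'):
    o=viewer.outline_of(l,'wrist')
    if not o: continue
    P=pts(c,cv2.erode(o[0]['region'].astype(np.uint8),np.ones((3,3)))>0)
    for y in np.arange(-.1,.22,.03):
        q=P[abs(P[:,1]-y)<.008]
        if len(q)>3: print(l,round(y,2),np.median(q,0).round(4),'xr',np.percentile(q[:,0],[2,98]).round(4))
E
```

```text
{'clock': 4.35, 'qpos': [0.0724, 0.0569, 1.8605, -0.0003, 1.2237, 0.1508], 'eef_pos': [0.5581, 0.0653, 0.2216], 'tool_rot': [0.7342, 0.6789, 0.0001, 0.0003], 'ft_force': [-0.2508, 0.2501, 0.179], 'gripper_width': 0.0853, 'grip_force': 0.0}
[[0.997, 0.073, 0.023, 0.563], [-0.077, 0.955, 0.285, 0.139], [-0.001, -0.286, 0.958, 0.363], [0.0, 0.0, 0.0, 1.0]]
brush_mid [([0.557, 0.06, 0.132], 0.81)]
brush_foot [([0.548, -0.089, 0.122], 0.64)]
stake_mid [([0.529, 0.008, 0.034], 0.92)]
stake_tip [([0.534, 0.157, 0.035], 0.68)]
doorway [([0.55, 0.079, 0.116], 0.64)]
brush_mid -0.07 [ 0.5494 -0.0663  0.133 ] xr [0.5419 0.5569]
brush_mid -0.04 [ 0.5511 -0.0396  0.1342] xr [0.5431 0.5592]
brush_mid -0.01 [ 0.5535 -0.0098  0.1356] xr [0.5456 0.5618]
brush_mid 0.02 [0.5553 0.0201 0.1374] xr [0.5475 0.563 ]
brush_mid 0.05 [0.5578 0.0503 0.1389] xr [0.5498 0.5656]
brush_mid 0.08 [0.5595 0.0795 0.1397] xr [0.5513 0.5672]
brush_mid 0.11 [0.5627 0.1113 0.1518] xr [0.5437 0.5802]
brush_mid 0.14 [0.5641 0.1402 0.153 ] xr [0.5457 0.5825]
brush_mid 0.17 [0.5659 0.1701 0.1546] xr [0.5476 0.5847]
brush_mid 0.2 [0.556  0.1929 0.1517] xr [0.5484 0.5874]
stake_mid -0.04 [ 0.5274 -0.0398  0.0432] xr [0.5215 0.5334]
stake_mid -0.01 [ 0.5281 -0.0095  0.043 ] xr [0.5223 0.5344]
stake_mid 0.02 [0.5293 0.0199 0.0432] xr [0.5231 0.5353]
stake_mid 0.05 [0.53   0.05   0.0432] xr [0.524  0.5361]
stake_mid 0.08 [0.5308 0.0802 0.0432] xr [0.5246 0.537 ]
stake_mid 0.11 [0.5283 0.1092 0.0432] xr [0.5252 0.532 ]
stake_mid 0.14 [0.5302 0.1399 0.0432] xr [0.5262 0.534 ]
```

View pics/w1.png

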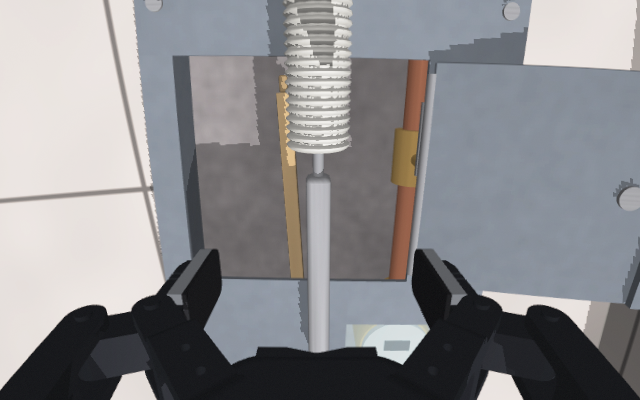

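The wrist view shows the handle running vertically at px 318, ending at row 175, with the stem and head above it. The fingers straddle it, and the stake shows at px 290. Now descending to grip.

>>> {"name": "step_arm", "arguments": {"targets": "0 0.02 0 0.5 0 0 0; 0 0.02 0 0.8 0 0 0; 0 0.02 0 0.8 0 0 0"}}

```text
clock: 5.12
eef_pos: [0.5554, 0.0682, 0.1382]
tool_rot: [0.733, 0.681, -0.003, -0.002]
ft_force: [-0.6, 0.2, -0.2]
gripper_width: 0.0853
grip_force: 0.0
```

>>> {"name": "step_arm", "arguments": {"targets": "0 0 0 0.3 0 0 0; 0 0 0 0.3 0 0 0; 1 0 0 0.3 0 0 0; 1 0 0 0.3 0 0 0; 1 0 0 0.3 0 0 0; 1 0 0 0.3 0 0 0; 1 0 0 0.3 0 0 0; 1 0 0 0.3 0 0 0", "grip_force": 60}}

```text
clock: 6.12
eef_pos: [0.5586, 0.0683, 0.1121]
tool_rot: [0.733, 0.681, 0.0, 0.0]
ft_force: [-1.3, 0.4, 5.3]
gripper_width: 0.0172
grip_force: 59.7
```

>>> {"name": "step_arm", "arguments": {"targets": "1 0 0 -0.4 0 0 0; 1 0 0 -1 0 0 0; 1 0 0 -1 0 0 0; 1 0 0 -1 0 0 0"}}

```text
clock: 6.62
eef_pos: [0.5574, 0.0683, 0.2105]
tool_rot: [0.733, 0.681, -0.0, -0.0]
ft_force: [-0.3, 0.6, -1.2]
gripper_width: 0.0171
grip_force: 59.1
```

>>> {"name": "step_arm", "arguments": {"targets": "1 0 0 -0.5 0 -0.1 0; 1 0 0 -1 0 -0.3 0; 1 0 0 -1 0 -0.5 0; 1 0 0 -1 0 -0.5 0"}}

```text
clock: 7.12
eef_pos: [0.5567, 0.0704, 0.3074]
tool_rot: [0.717, 0.669, -0.145, 0.131]
ft_force: [0.4, -0.3, -2.1]
gripper_width: 0.0172
grip_force: 59.0
```

```bash
python3 - <<'E'
from h import *
s=st()
print(R.from_quat(s['tool_rot']).as_matrix().round(3))
c=cam('top')
for n in ('top',):
  for l in ('brush_mid','brush_foot'): print(l,[(np.round(d['point'],3).tolist(),round(d['p'],2)) for d in viewer.tip_of(l,n)[:2]])
E
```

```text
{'clock': 7.125, 'qpos': [0.3025, 0.1025, 1.7022, -0.3643, 1.4977, 0.4271], 'eef_pos': [0.5567, 0.0704, 0.3074], 'tool_rot': [0.7166, 0.6694, -0.1452, 0.1311], 'ft_force': [0.3615, -0.3267, -2.0819], 'gripper_width': 0.0172, 'grip_force': 59.0477}
[[ 0.062  0.998 -0.033]
 [ 0.921 -0.069 -0.382]
 [-0.384 -0.006 -0.923]]
brush_mid [([0.552, 0.067, 0.33], 0.71)]
brush_foot [([0.55, -0.069, 0.378], 0.84)]
```

```bash
cat > kin.py <<'E'
import numpy as np
from scipy.spatial.transform import Rotation as R
from scipy.optimize import least_squares
rz=lambda a:R.from_euler('z',a); ry=lambda a:R.from_euler('y',a)
LO=np.array([-2.63,-.94,.31,-1.31,0,-2.55]);HI=np.array([2.63,2.18,2.57,4.45,2.66,2.55])
def fk(q,p,s4=1,c=np.pi/2,s6=1):
    L1,L2,h,d,ls,lw=p
    A=rz(q[0]);B=A*ry(q[1]);C=A*ry(q[1]+q[2]);D=C*rz(s4*q[3]);E=D*ry(q[4])*rz(s6*q[5]+c)
    W=A.apply([0,ls,h])+B.apply([0,0,L1])+C.apply([0,0,L2])
    return W+D.apply([0,lw,0])+E.apply([0,0,d]),E,W
E
cat > fit.py <<'E'
from kin import *
D=[([-1.2099,.2648,1.6054,0,1.2737,-.0369],[.2612,-.6216,.2299],[.9803,.1976,-.0002,-.0011]),
([-.027,.0015,1.8808,-.0006,1.2588,1.1439],[.5399,.0101,.2412],[.9801,.1987,.0002,.0003]),
([.0724,.0569,1.8605,-.0003,1.2237,.1508],[.5581,.0653,.2216],[.7342,.6789,.0001,.0003]),
([.3025,.1025,1.7022,-.3643,1.4977,.4271],[.5567,.0704,.3074],[.7166,.6694,-.1452,.1311])]
for s4 in(1,-1):
 for s6 in (1,-1):
  for c in (np.pi/2,-np.pi/2,0,np.pi):
   f=lambda p:np.concatenate([np.r_[(fk(q,p,s4,c,s6)[0]-x)] for q,x,r in D])
   e=sum((fk(q,[0]*6,s4,c,s6)[1].inv()*R.from_quat(r)).magnitude() for q,x,r in D)
   if e<.3:
    o=least_squares(f,[.5,.56,.15,.25,.0,0.]); print(s4,s6,c,'rot',e,'fit',o.x.round(4),np.abs(o.fun).max())
E
python3 fit.py
```

```text
1 1 1.5707963267948966 rot 0.0003861520152151803 fit [ 0.5122  0.5657  0.25    0.3475  0.0249 -0.    ] 4.1996868865190606e-05
```

```bash
cat >> kin.py <<'E'
P=[.5122,.5657,.25,.3475,.0249,0]
def ik(pos,Rm,q0):
    f=lambda q:np.r_[(fk(q,P)[0]-pos)*5,(fk(q,P)[1].inv()*Rm).as_rotvec()]
    o=least_squares(f,np.clip(q0,LO+1e-6,HI-1e-6),bounds=(LO,HI)); return o.x,np.abs(o.fun).max()
E
python3 - <<'E'
from kin import *
from h import ctrl,togo
s=ctrl.read_state(); R0=R.from_quat(s['tool_rot']); q=s['qpos']; p0=np.array(s['eef_pos'])
tot=np.radians(22.5+78)
Rf=R0*R.from_rotvec([0,tot,0]); M=Rf.as_matrix(); print(M.round(3))
# jar: brush axis through jar centre at z=.07 ; grasp point foot distance .153
J=np.array([.501,.3585,.07]); a=M[:,0]
foot_z=.018; k=(.07-foot_z)/a[2]; foot=J-a*k; g=foot+a*.153; tcp=g+M[:,2]*.019
print('foot',foot.round(3),'grasp',g.round(3),'tcp',tcp.round(3),togo(tcp,Rf))
for f in np.linspace(0,1,6):
    q,e=ik(p0,R0*R.from_rotvec([0,tot*f,0]),q); print('rot',q.round(2),e.round(4),fk(q,P)[2].round(3))
up=tcp+[0,0,.15]
for f in np.linspace(0,1,5)[1:]:
    q,e=ik(p0+(up-p0)*f,Rf,q); print('mv',q.round(2),e.round(4),fk(q,P)[2].round(3))
q,e=ik(tcp,Rf,q); print('dn',q.round(2),e.round(4),fk(q,P)[2].round(3))
print('delta to up in final tool axes',(Rf.inv().apply(up-p0)/.1).round(3),'down',Rf.inv().apply([0,0,-1]).round(3))
E
```

```text
[[ 0.019  0.997  0.071]
 [ 0.207 -0.073  0.976]
 [ 0.978 -0.004 -0.208]]
foot [0.5   0.347 0.018] grasp [0.503 0.379 0.168] tcp [0.504 0.398 0.164] (array([ 3.561, -0.762,  0.1  ]), array([0.   , 2.233, 0.   ]))
rot [ 0.3   0.1   1.7  -0.36  1.5   0.43] 0.0 [0.568 0.2   0.63 ]
rot [ 0.1   0.02  1.74 -0.04  1.39  0.18] 0.0 [0.559 0.082 0.656]
rot [-0.11 -0.    1.79  0.31  1.38 -0.1 ] 0.0 [ 0.551 -0.038  0.64 ]
rot [-0.31  0.05  1.84  0.64  1.46 -0.37] 0.0 [ 0.542 -0.145  0.583]
rot [-0.44  0.16  1.9   0.91  1.6  -0.59] 0.0 [ 0.536 -0.226  0.494]
rot [-0.51  0.31  1.94  1.12  1.76 -0.77] 0.0 [ 0.532 -0.271  0.381]
mv [-0.39  0.24  2.04  1.2   1.67 -0.75] 0.0 [ 0.519 -0.189  0.382]
mv [-0.26  0.18  2.11  1.29  1.57 -0.73] 0.0 [ 0.506 -0.106  0.384]
mv [-0.1   0.13  2.16  1.4   1.45 -0.71] 0.0 [ 0.493 -0.024  0.385]
mv [ 0.07  0.11  2.18  1.5   1.33 -0.69] 0.0 [0.48  0.059 0.386]
dn [ 0.07  0.39  2.22  1.59  1.32 -1.02] 0.0 [0.48  0.059 0.236]
delta to up in final tool axes [ 0.72  -0.768  3.171] down [-0.978  0.004  0.208]
```

>>> {"name": "step_arm", "arguments": {"targets": "1 0 0 0 0 0.2 0; 1 0 0 0 0 0.4 0; 1 0 0 0 0 0.6 0; 1 0 0 0 0 0.8 0; 1 0 0 0 0 1 0", "grip_force": 80}}

```text
clock: 7.9
eef_pos: [0.558, 0.0665, 0.3119]
tool_rot: [0.719, 0.666, 0.146, -0.133]
ft_force: [-0.3, 0.3, -2.3]
gripper_width: 0.0166
grip_force: 82.2
```

>>> {"name": "step_arm", "arguments": {"targets": "1 0 0 0 0 0.2 0; 1 0 0 0 0 0.4 0; 1 0 0 0 0 0.6 0; 1 0 0 0 0 0.8 0; 1 0 0 0 0 1 0"}}

```text
clock: 8.52
eef_pos: [0.5582, 0.0659, 0.3114]
tool_rot: [0.609, 0.564, 0.41, -0.378]
ft_force: [-0.5, 0.7, -2.1]
gripper_width: 0.0166
grip_force: 82.3
```

>>> {"name": "step_arm", "arguments": {"targets": "1 0 0 0 0 0.23 0; 1 0 0 0 0 0.23 0; 1 0.1 0 0.4 0 0.23 0; 1 0.2 -0.2 0.9 0 0.23 0; 1 0.2 -0.2 0.9 0 0.23 0"}}

```text
clock: 9.15
eef_pos: [0.5424, 0.1627, 0.2954]
tool_rot: [0.57, 0.531, 0.459, -0.427]
ft_force: [0.1, 0.5, -1.3]
gripper_width: 0.0165
grip_force: 82.3
```

>>> {"name": "step_arm", "arguments": {"targets": "1 0.1 -0.1 0.4 0 0 0; 1 0.2 -0.3 0.9 0 0 0; 1 0.2 -0.3 0.9 0 0 0"}}

```text
clock: 9.52
eef_pos: [0.5199, 0.2563, 0.2972]
tool_rot: [0.569, 0.532, 0.46, -0.427]
ft_force: [-0.3, -0.5, -1.1]
gripper_width: 0.0169
grip_force: 82.3
```

```bash
python3 - <<'E'
from h import *
s=st(); M=R.from_quat(s['tool_rot']).as_matrix(); print(M.round(3))
for n in ('top','side'):
  c=cam(n,n+'2.png')
  for l in ('brush_mid','brush_foot','jar'): print(n,l,[(np.round(d['point'],3).tolist(),round(d['p'],2)) for d in viewer.tip_of(l,n)[:2]])
E
```

```text
{'clock': 9.525, 'qpos': [-0.2145, 0.1709, 2.1455, 1.3165, 1.5293, -0.7588], 'eef_pos': [0.5199, 0.2563, 0.2972], 'tool_rot': [0.569, 0.5317, 0.4597, -0.427], 'ft_force': [-0.2679, -0.5137, -1.1437], 'gripper_width': 0.0169, 'grip_force': 82.3116}
[[ 0.012  0.998  0.069]
 [ 0.212 -0.07   0.975]
 [ 0.977  0.003 -0.213]]
top brush_mid [([0.515, 0.236, 0.294], 0.75)]
top brush_foot [([0.681, 0.36, -0.0], 0.64)]
top jar [([0.504, 0.363, -0.003], 0.66)]
side brush_mid [([0.521, 0.235, 0.288], 0.63)]
side brush_foot [([0.521, 0.207, 0.146], 0.73), ([0.564, 0.011, 0.003], 0.41)]
side jar [([0.498, 0.361, -0.002], 0.79)]
```

View pics/side2.png

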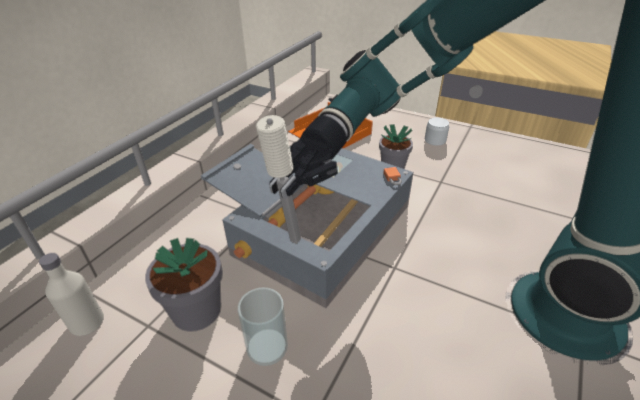

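The side view shows the brush held upright at px (285,180), head up. Its foot is over the cupboard edge at px (295,240), and the jar stands free at px (262,325). Foot and jar agree with the prediction to within a few mm.

>>> {"name": "step_arm", "arguments": {"targets": "1 0.2 -0.1 0.4 0 0 0; 1 0.25 -0.2 0.7 0 0 0; 1 0.25 -0.2 0.7 0 0 0"}}

```text
clock: 10.3
eef_pos: [0.506, 0.3304, 0.3053]
tool_rot: [0.57, 0.53, 0.46, -0.428]
ft_force: [-0.3, 0.3, -2.2]
gripper_width: 0.0164
grip_force: 82.2
```

>>> {"name": "step_arm", "arguments": {"targets": "1 0.15 -0.05 0.4 0 0 0; 1 0.2 -0.1 0.67 0 0 0; 1 0.2 -0.1 0.67 0 0 0; 1 0.2 -0.1 0.67 0 0 0"}}

```text
clock: 10.8
eef_pos: [0.5028, 0.3989, 0.3108]
tool_rot: [0.57, 0.529, 0.46, -0.427]
ft_force: [-0.3, 1.4, -0.8]
gripper_width: 0.0166
grip_force: 82.3
```

```bash
python3 - <<'E'
from h import *
s=st(); M=R.from_quat(s['tool_rot']).as_matrix(); 
p=np.array(s['eef_pos']); g=p-.019*M[:,2]; f=g-.153*M[:,0]
print('foot',f.round(4),'axis',M[:,0].round(3))
for n in ('top','side'):
  c=cam(n,n+'3.png')
  for l in ('brush_mid','brush_foot','jar'): print(n,l,[(np.round(d['point'],3).tolist(),round(d['p'],2)) for d in viewer.tip_of(l,n)[:2]])
print(togo([.503,.400,.162],R.from_quat(s['tool_rot'])))
E
```

```text
{'clock': 10.8, 'qpos': [0.0731, 0.113, 2.1827, 1.5061, 1.3211, -0.7007], 'eef_pos': [0.5028, 0.3989, 0.3108], 'tool_rot': [0.5703, 0.5293, 0.4603, -0.4275], 'ft_force': [-0.2911, 1.4287, -0.8404], 'gripper_width': 0.0166, 'grip_force': 82.2765}
foot [0.4989 0.3482 0.1652] axis [0.016 0.21  0.978]
top brush_mid [([0.495, 0.379, 0.305], 0.56)]
top brush_foot []
top jar [([0.504, 0.364, -0.005], 0.71)]
side brush_mid [([0.501, 0.38, 0.303], 0.76)]
side brush_foot [([0.5, 0.354, 0.165], 0.58)]
side jar [([0.499, 0.358, 0.0], 0.76)]
(array([-1.456,  0.004,  0.321]), array([-0., -0.,  0.]))
```

View pics/side3.png

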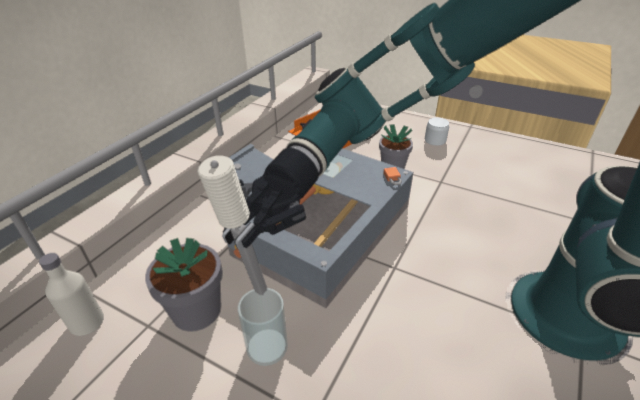

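The foot is at px (260,293), directly over the jar opening (px 262,305). Lowering the brush in.

>>> {"name": "step_arm", "arguments": {"targets": "1 -0.3 0 0.07 0 0 0; 1 -0.6 0 0.13 0 0 0; 1 -0.9 0 0.2 0 0 0; 1 -0.9 0 0.2 0 0 0"}}

```text
clock: 11.7
eef_pos: [0.501, 0.4001, 0.2163]
tool_rot: [0.571, 0.529, 0.458, -0.429]
ft_force: [-1.0, 0.3, -0.8]
gripper_width: 0.0167
grip_force: 82.3
```

>>> {"name": "step_arm", "arguments": {"targets": "1 -0.25 0 0.06 0 0 0; 1 -0.45 0 0.1 0 0 0; 1 -0.53 0 0.12 0 0 0; 1 -0.53 0 0.12 0 0 0; 1 -0.53 0 0.12 0 0 0"}}

```text
clock: 12.32
eef_pos: [0.503, 0.401, 0.166]
tool_rot: [0.569, 0.53, 0.461, -0.427]
ft_force: [-0.4, 0.4, -0.9]
gripper_width: 0.0167
grip_force: 82.4
```

```bash
python3 - <<'E'
from h import *
s=st(); M=R.from_quat(s['tool_rot']).as_matrix(); 
p=np.array(s['eef_pos']); g=p-.019*M[:,2]; f=g-.153*M[:,0]
print('foot',f.round(4),'axis',M[:,0].round(3))
c=cam('side','side4.png')
for l in ('brush_mid','brush_foot','jar'): print(l,[(np.round(d['point'],3).tolist(),round(d['p'],2)) for d in viewer.tip_of(l,'side')[:2]])
E
```

```text
{'clock': 12.325, 'qpos': [0.0771, 0.3862, 2.2186, 1.5908, 1.3126, -1.0224], 'eef_pos': [0.503, 0.401, 0.166], 'tool_rot': [0.5694, 0.5297, 0.4611, -0.4274], 'ft_force': [-0.3714, 0.3597, -0.9007], 'gripper_width': 0.0167, 'grip_force': 82.3724}
foot [0.4995 0.3504 0.0203] axis [0.014 0.209 0.978]
brush_mid [([0.499, 0.38, 0.156], 0.96)]
brush_foot []
jar [([0.5, 0.358, 0.0], 0.73)]
```

>>> {"name": "step_arm", "arguments": {"targets": "1 -0.04 0 0.01 0 0 0; 1 -0.07 0 0.015 0 0 0; 1 -0.1 0 0.02 0 0 0; 1 -0.1 0 0.02 0 0 0"}}

```text
clock: 13.02
eef_pos: [0.5026, 0.4011, 0.1564]
tool_rot: [0.569, 0.529, 0.462, -0.429]
ft_force: [-1.1, -0.3, 6.9]
gripper_width: 0.0169
grip_force: 82.8
```

>>> {"name": "step_arm", "arguments": {"targets": "0.7 0 0 0 0 0 0; 0.5 0 0 0 0 0 0; 0.3 0 0 0 0 0 0; 0 0 0 0 0 0 0; 0 0 0 0 0 0 0; 0 0 0 0 0 0 0; 0 0 0 0 0 0 0"}}

```text
clock: 13.9
eef_pos: [0.5023, 0.4007, 0.1544]
tool_rot: [0.57, 0.53, 0.46, -0.428]
ft_force: [-0.1, -0.3, 0.7]
gripper_width: 0.0851
grip_force: 0.0
```

```bash
python3 - <<'E'
from h import *
s=st()
c=cam('side','side5.png')
for l in ('brush_mid','brush_foot','jar'): print(l,[(np.round(d['point'],3).tolist(),round(d['p'],2)) for d in viewer.tip_of(l,'side')[:2]])
E
```

```text
{'clock': 13.9, 'qpos': [0.0768, 0.4095, 2.2188, 1.5958, 1.3127, -1.0448], 'eef_pos': [0.5023, 0.4007, 0.1544], 'tool_rot': [0.5699, 0.5295, 0.4603, -0.4277], 'ft_force': [-0.112, -0.3305, 0.737], 'gripper_width': 0.0851, 'grip_force': 0.0}
brush_mid [([0.499, 0.394, 0.144], 0.69)]
brush_foot []
jar [([0.497, 0.358, -0.001], 0.74)]
```

View pics/side5.png

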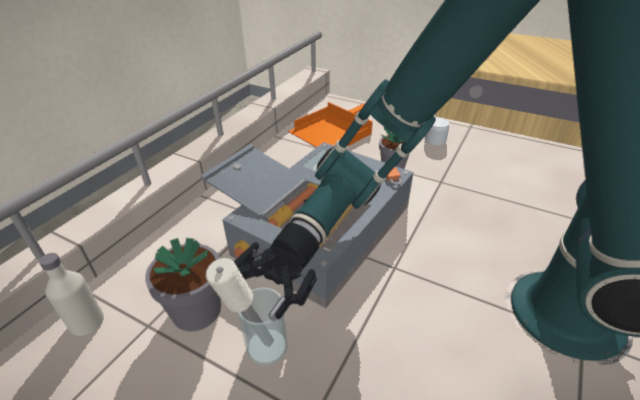

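The side view shows the brush standing head-up in the jar (head px 230,285), leaning on the rim, with the gripper open around it. Backing off now.

>>> {"name": "step_arm", "arguments": {"targets": "0 0 0 -0.3 0 0 0; 0 0 0 -0.65 0 0 0; 0 0 0 -1 0 0 0; 0 0 0 -1 0 0 0"}}

```text
clock: 14.6
eef_pos: [0.4963, 0.3015, 0.176]
tool_rot: [0.57, 0.529, 0.461, -0.427]
ft_force: [-0.1, 0.0, -0.5]
gripper_width: 0.0856
grip_force: 0.0
```

>>> {"name": "step_arm", "arguments": {"targets": "0 0.5 0 -0.2 0 0 0; 0 1 0 -0.4 0 0 0; 0 1 0 -0.4 0 0 0; 0 1 0 -0.4 0 0 0"}}

```text
clock: 15.1
eef_pos: [0.4933, 0.2857, 0.2812]
tool_rot: [0.57, 0.53, 0.46, -0.428]
ft_force: [0.2, 0.2, -0.7]
gripper_width: 0.0854
grip_force: 0.0
```

```bash
python3 - <<'E'
from h import *
from kin import *
s=st()
c=cam('side')
for l in ('brush_mid','brush_foot','jar'): print(l,[(np.round(d['point'],3).tolist(),round(d['p'],2)) for d in viewer.tip_of(l,'side')[:2]])
x=np.array([.027,1,0]);x/=np.linalg.norm(x); z=np.array([0,0,-1.]); Rm=R.from_matrix(np.stack([x,np.cross(z,x),z],1))
T=[.5317,.094,.25]
print(togo(T,Rm)); q,e=ik(T,Rm,s['qpos']);print(q.round(2),e)
# after pure rotation, remaining shift in target axes
print(Rm.inv().apply(np.array(T)-s['eef_pos'])/.1)
E
```

```text
{'clock': 15.1, 'qpos': [-0.166, 0.1451, 2.2172, 1.3552, 1.4845, -0.7925], 'eef_pos': [0.4933, 0.2857, 0.2812], 'tool_rot': [0.5698, 0.53, 0.46, -0.4276], 'ft_force': [0.2059, 0.1588, -0.7303], 'gripper_width': 0.0854, 'grip_force': 0.0}
brush_mid [([0.501, 0.395, 0.147], 0.59)]
brush_foot []
jar [([0.497, 0.36, 0.001], 0.95)]
(array([-0.689,  0.527, -1.778]), array([ 0.036, -1.73 , -0.052]))
[ 0.13 -0.    1.87 -0.    1.28  0.16] 4.6363541726752985e-10
[-1.90598927  0.43591661  0.31202513]
```

>>> {"name": "step_arm", "arguments": {"targets": "0 -0.05 0.1 -0.25 0 -0.2 0; 0 -0.1 0.15 -0.5 0.01 -0.4 -0.01; 0 -0.2 0.2 -0.7 0.02 -0.6 -0.02; 0 -0.3 0.25 -0.9 0.02 -0.85 -0.02; 0 -0.3 0.25 -0.9 0.02 -0.85 -0.02"}}

```text
clock: 15.92
eef_pos: [0.5129, 0.1902, 0.2732]
tool_rot: [0.681, 0.649, 0.249, -0.231]
ft_force: [0.3, -0.0, -0.0]
gripper_width: 0.0856
grip_force: 0.0
```

```bash
cat > tg.py <<'E'
from h import *
import sys
def Rd(th=0,sl=.027):
    x=np.array([sl,1,0]);x/=np.linalg.norm(x); z=np.array([0,0,-1.]); return R.from_matrix(np.stack([x,np.cross(z,x),z],1))*R.from_rotvec([0,th,0])
if __name__=='__main__':
    print(togo([float(v) for v in sys.argv[1:4]],Rd()))
E
python3 tg.py .5317 .094 .25
```

```text
(array([-0.882,  0.234, -0.427]), array([ 0.022, -0.881, -0.024]))
```

>>> {"name": "step_arm", "arguments": {"targets": "0 -0.2 0.1 -0.15 0 -0.2 0; 0 -0.45 0.15 -0.3 0.01 -0.4 -0.01; 0 -0.7 0.2 -0.4 0.02 -0.6 -0.02; 0 -0.88 0.23 -0.43 0.02 -0.88 -0.024; 0.35 -0.88 0.23 -0.43 0.02 -0.88 -0.024; 0.35 -0.88 0.23 -0.43 0.02 -0.88 -0.024"}}

```text
clock: 16.68
eef_pos: [0.5284, 0.0943, 0.2464]
tool_rot: [0.717, 0.697, -0.002, -0.004]
ft_force: [0.3, 0.2, 0.6]
gripper_width: 0.0553
grip_force: 0.0
```

```bash
python3 - <<'E'
from h import *
from tg import Rd
s=st()
c=cam('wrist','w6.png')
for l in ('stake_mid','stake_tip','doorway'): print(l,[(np.round(d['point'],4).tolist(),round(d['p'],2)) for d in viewer.tip_of(l,'wrist')[:2]])
o=viewer.outline_of('stake_mid','wrist'); P=pts(c,cv2.erode(o[0]['region'].astype(np.uint8),np.ones((3,3)))>0)
a=np.polyfit(P[:,1],P[:,0],1);print(a,P[:,1].min(),P[:,1].max())
for y in np.arange(-.01,.16,.03):
    q=P[abs(P[:,1]-y)<.008]
    if len(q)>3: print(round(y,2),np.median(q,0).round(4),'xr',np.percentile(q[:,0],[2,98]).round(4))
# cupboard top points near: doorway edges
Q=pts(c,c['range_z']>0); t=Q[(abs(Q[:,2]-.115)<.006)]
b=t[abs(t[:,0]-.532)<.006][:,1]; print('edge +y',b[b>.1].min() if (b>.1).any() else None,'edge -y',b[b<.05].max() if (b<.05).any() else None)
b=t[abs(t[:,1]-.1)<.006][:,0]; print('edge -x',b[b<.53].max() if (b<.53).any() else None)
print(togo([.5315,.094,.034],Rd()))
E
```

```text
{'clock': 16.675, 'qpos': [0.1275, -0.0029, 1.8757, 0.0043, 1.2763, 0.154], 'eef_pos': [0.5284, 0.0943, 0.2464], 'tool_rot': [0.7168, 0.6972, -0.0018, -0.0039], 'ft_force': [0.2933, 0.1708, 0.5988], 'gripper_width': 0.0553, 'grip_force': 0.0}
stake_mid [([0.5284, 0.0098, 0.039], 0.95)]
stake_tip [([0.5335, 0.1548, 0.0308], 0.77)]
doorway [([0.5495, 0.0788, 0.1165], 0.55), ([0.5627, 0.0079, -0.0036], 0.45)]Traceback (most recent call last):
  File "<stdin>", line 6, in <module>
IndexError: list index out of range
```

View pics/w6.png

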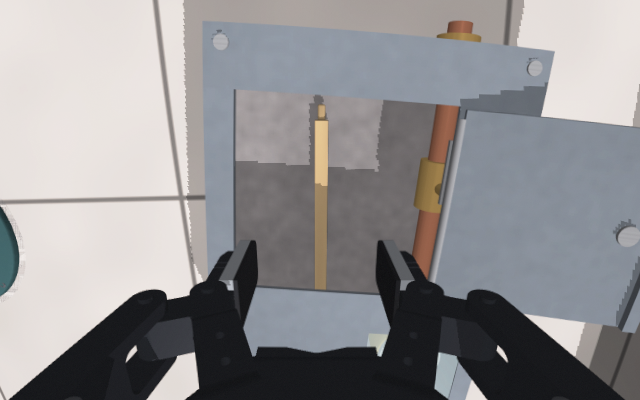

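The wrist view shows the stake running vertically at px 320 (tip at row 100, -y doorway edge at row 290), between the half-open fingers (px 245 and 390). The outline network missed it, so I'll measure from the pixels.

```bash
python3 - <<'E'
from h import *
from tg import Rd
c=cam('wrist')
Q=pts(c,c['range_z']>0)
b=Q[(abs(Q[:,2]-.0435)<.004)&(abs(Q[:,0]-.53)<.025)&(Q[:,1]>-.03)&(Q[:,1]<.17)]
print(len(b),np.polyfit(b[:,1],b[:,0],1),b.min(0),b.max(0))
for y in (0.0,.04,.09,.13):
    q=b[abs(b[:,1]-y)<.01]; print(y,len(q),np.median(q,0).round(4),np.percentile(q[:,0],[3,97]).round(4))
t=Q[abs(Q[:,2]-.115)<.005]
e=t[abs(t[:,0]-.532)<.006][:,1]; print('+y',e[e>.1].min() if (e>.1).any() else None,'-y',e[e<.05].max() if (e<.05).any() else None)
e=t[abs(t[:,1]-.12)<.006][:,0]; print('-x',e[e<.53].max() if (e<.53).any() else None)
f=Q[(Q[:,2]<.034)&(Q[:,2]>.02)&(abs(Q[:,0]-.5)<.02)&(abs(Q[:,1]-.1)<.04)];print('floor',np.median(f[:,2]))
print(togo([.5315,.094,.034],Rd()))
E
```

```text
1974 [0.03136754 0.52800611] [ 0.52062766 -0.02976655  0.03950759] [0.53866793 0.1606432  0.0457338 ]
0.0 187 [5.276e-01 1.000e-04 4.320e-02] [0.5215 0.5344]
0.04 201 [0.5294 0.0403 0.0431] [0.5228 0.5353]
0.09 233 [0.531 0.09  0.043] [0.5245 0.5375]
0.13 247 [0.5321 0.1301 0.0431] [0.5257 0.5384]
+y 0.16948444038975724 -y -0.009789077054019296
-x 0.45685279486486813
floor 0.02915979832939672
(array([0.014, 0.024, 2.144]), array([-0.004, -0.001, -0.005]))
```

>>> {"name": "step_arm", "arguments": {"targets": "0.35 0 0.02 0.5 0 0 0; 0.35 0 0.02 1 0 0 0; 0.35 0 0.02 1 0 0 0"}}

```text
clock: 17.35
eef_pos: [0.5276, 0.0921, 0.1441]
tool_rot: [0.718, 0.696, -0.005, -0.004]
ft_force: [-0.5, 0.4, -0.1]
gripper_width: 0.0557
grip_force: 0.0
```

>>> {"name": "step_arm", "arguments": {"targets": "0.35 0 0 0.4 0 0 0; 0.35 0 0 0.8 0 0 0; 0.35 0 0 0.8 0 0 0; 0.35 0 0 0.8 0 0 0"}}

```text
clock: 17.85
eef_pos: [0.5335, 0.0932, 0.0711]
tool_rot: [0.718, 0.696, 0.0, 0.0]
ft_force: [-0.5, 0.2, -0.2]
gripper_width: 0.0555
grip_force: 0.0
```

```bash
python3 - <<'E'
from h import *
from tg import Rd
st(); print(togo([.531,.094,.034],Rd(0,.031)))
E
```

```text
{'clock': 17.85, 'qpos': [0.1266, 0.1692, 2.0381, 0.0006, 0.9336, 0.1561], 'eef_pos': [0.5335, 0.0932, 0.0711], 'tool_rot': [0.7176, 0.6965, 0.0004, 0.0], 'ft_force': [-0.4932, 0.2249, -0.2057], 'gripper_width': 0.0555, 'grip_force': 0.0}
(array([ 0.007, -0.025,  0.371]), array([ 0.001, -0.001,  0.001]))
```

>>> {"name": "step_arm", "arguments": {"targets": "0.35 0 -0.02 0.15 0 0 0; 0.35 0 -0.02 0.28 0 0 0; 0.35 0 -0.02 0.34 0 0 0; 0.35 0 -0.02 0.36 0 0 0; 0.35 0 -0.02 0.36 0 0 0; 0.35 0 -0.02 0.36 0 0 0"}}

```text
clock: 18.6
eef_pos: [0.5296, 0.0931, 0.0327]
tool_rot: [0.718, 0.697, -0.001, -0.001]
ft_force: [-0.9, -0.0, 0.5]
gripper_width: 0.056
grip_force: 0.0
```

>>> {"name": "step_arm", "arguments": {"targets": "1 0 0 0 0 0 0; 1 0 0 0 0 0 0; 1 0 0 0 0 0 0; 1 0 0 0 0 0 0; 1 0 0 0 0 0 0; 1 0 0 0 0 0 0", "grip_force": 80}}

```text
clock: 19.35
eef_pos: [0.5298, 0.0931, 0.0329]
tool_rot: [0.718, 0.697, -0.001, -0.001]
ft_force: [-0.0, -0.1, 5.7]
gripper_width: 0.0115
grip_force: 80.6
```

>>> {"name": "step_arm", "arguments": {"targets": "1 0 0 -0.06 0 0 0; 1 0 0 -0.06 0 0 0; 1 0 0 -0.16 0 0.055 0; 1 -0.005 0 -0.26 0 0.11 0; 1 -0.015 0 -0.36 0 0.165 0; 1 -0.03 0 -0.465 0 0.22 0; 1 -0.03 0 -0.465 0 0.22 0", "grip_force": 100}}

```text
clock: 20.23
eef_pos: [0.5296, 0.0893, 0.0791]
tool_rot: [0.716, 0.693, 0.061, -0.061]
ft_force: [0.6, 0.6, -1.6]
gripper_width: 0.0108
grip_force: 98.5
```

```bash
python3 - <<'E'
from h import *
st()
for n in ('top','side'):
  c=cam(n,n+'7.png')
  for l in ('stake_mid','stake_tip','jar','brush_mid'): print(n,l,[(np.round(d['point'],3).tolist(),round(d['p'],2)) for d in viewer.tip_of(l,n)[:2]])
E
```

```text
{'clock': 20.225, 'qpos': [0.009, 0.1444, 2.0611, 0.2136, 0.9424, -0.0859], 'eef_pos': [0.5296, 0.0893, 0.0791], 'tool_rot': [0.7155, 0.6933, 0.061, -0.0608], 'ft_force': [0.6411, 0.6221, -1.6434], 'gripper_width': 0.0108, 'grip_force': 98.498}
top stake_mid []
top stake_tip [([0.531, 0.154, 0.095], 0.58)]
top jar [([0.503, 0.362, -0.003], 0.91)]
top brush_mid [([0.499, 0.392, 0.149], 0.9)]
side stake_mid [([0.529, 0.009, 0.068], 0.68)]
side stake_tip [([0.528, 0.157, 0.096], 0.8)]
side jar [([0.499, 0.363, -0.002], 0.75)]
side brush_mid [([0.502, 0.399, 0.148], 0.9)]
```

View pics/side7.png

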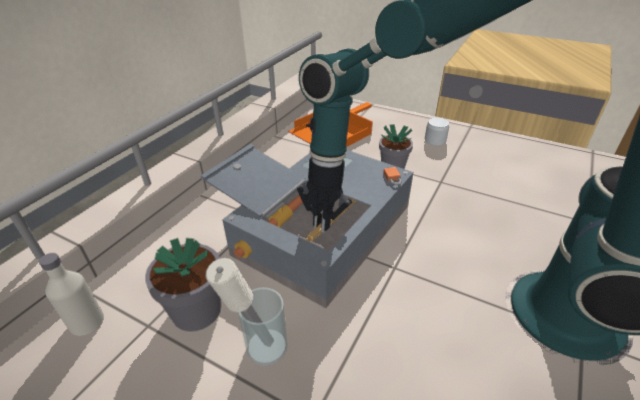

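The side view shows the gripper in the doorway holding the stake tilted (tip px 312,237), with the jar and brush undisturbed. Tilting further, then sliding it out along its axis.

>>> {"name": "step_arm", "arguments": {"targets": "1 0 0 -0.1 0 0.055 0; 1 -0.005 0 -0.2 0 0.11 0; 1 -0.015 0 -0.3 0 0.165 0; 1 -0.03 0 -0.4 0 0.22 0; 1 -0.03 0 -0.4 0 0.22 0"}}

```text
clock: 21.35
eef_pos: [0.5298, 0.0794, 0.1182]
tool_rot: [0.708, 0.686, 0.123, -0.12]
ft_force: [0.2, -0.7, -0.4]
gripper_width: 0.0112
grip_force: 98.5
```

>>> {"name": "step_arm", "arguments": {"targets": "1 0.2 0 0 0 0 0; 1 0.4 0 0 0 0 0; 1 0.4 0 0 0 0 0"}}

```text
clock: 21.72
eef_pos: [0.5303, 0.1199, 0.1319]
tool_rot: [0.706, 0.687, 0.122, -0.121]
ft_force: [-0.4, -0.1, -0.7]
gripper_width: 0.0112
grip_force: 98.5
```

```bash
python3 - <<'E'
from h import *
s=st(); M=R.from_quat(s['tool_rot']).as_matrix();print(M.round(3))
b=np.array(s['eef_pos'])-.004*M[:,2]-.233*M[:,0]; t=b+.3*M[:,0]; print('pred butt',b.round(3),'tip',t.round(3))
for n in ('top','side'):
  c=cam(n)
  for l in ('stake_mid','stake_tip','stake_butt'): print(n,l,[(np.round(d['point'],3).tolist(),round(d['p'],2)) for d in viewer.tip_of(l,n)[:2]])
E
```

```text
{'clock': 21.725, 'qpos': [-0.0431, 0.095, 2.0369, 0.4, 1.0537, -0.2233], 'eef_pos': [0.5303, 0.1199, 0.1319], 'tool_rot': [0.706, 0.687, 0.1224, -0.1206], 'ft_force': [-0.4102, -0.1181, -0.6769], 'gripper_width': 0.0112, 'grip_force': 98.5071}
[[ 0.026  1.     0.007]
 [ 0.941 -0.027  0.339]
 [ 0.339 -0.002 -0.941]]
pred butt [ 0.524 -0.101  0.057] tip [0.532 0.182 0.158]
top stake_mid []
top stake_tip [([0.53, 0.184, 0.157], 0.55)]
top stake_butt []
side stake_mid [([0.532, 0.037, 0.108], 0.91), ([0.5, 0.393, 0.146], 0.51)]
side stake_tip [([0.532, 0.183, 0.158], 0.79)]
side stake_butt []
```

>>> {"name": "step_arm", "arguments": {"targets": "1 0.3 0 0 0 0 0; 1 0.65 0 0 0 0 0; 1 1 0 0 0 0 0; 1 1 0 0 0 0 0"}}

```text
clock: 22.62
eef_pos: [0.5339, 0.2134, 0.1664]
tool_rot: [0.706, 0.687, 0.123, -0.12]
ft_force: [0.4, -0.4, -0.2]
gripper_width: 0.0106
grip_force: 98.5
```

>>> {"name": "step_arm", "arguments": {"targets": "1 0.2 0 0 0 0 0; 1 0.28 0 0 0 0 0; 1 0.28 0 0 0 0 0; 1 0.36 0 -0.25 0 0 0; 1 0.53 0 -0.7 0 0 0; 1 0.6 0 -0.9 0 0 0; 1 0.6 0 -0.9 0 0 0"}}

```text
clock: 23.5
eef_pos: [0.5355, 0.2375, 0.2719]
tool_rot: [0.707, 0.686, 0.124, -0.12]
ft_force: [0.2, 0.2, -0.8]
gripper_width: 0.011
grip_force: 98.5
```

>>> {"name": "step_arm", "arguments": {"targets": "1 0.15 0 -0.45 0 0 0; 1 0.25 0 -0.9 0 0 0; 1 0.25 0 -0.9 0 0 0; 1 0.25 0 -0.9 0 0 0; 1 0.25 0 -0.9 0 0 0"}}

```text
clock: 24.12
eef_pos: [0.5332, 0.2306, 0.3599]
tool_rot: [0.707, 0.686, 0.12, -0.122]
ft_force: [0.3, 0.2, -0.7]
gripper_width: 0.011
grip_force: 98.5
```

```bash
python3 - <<'E'
from h import *
s=st(); M=R.from_quat(s['tool_rot']).as_matrix()
b=np.array(s['eef_pos'])-.004*M[:,2]-.233*M[:,0]; t=b+.3*M[:,0]; print('pred butt',b.round(3),'tip',t.round(3))
for n in ('top','side'):
  c=cam(n,n+'8.png')
  for l in ('stake_mid','stake_tip','stake_butt','jar','brush_mid','pot_small','pot_large'): print(n,l,[(np.round(d['point'],3).tolist(),round(d['p'],2)) for d in viewer.tip_of(l,n)[:2]])
E
```

```text
{'clock': 24.125, 'qpos': [0.1638, -0.0339, 1.7373, 0.345, 1.3885, 0.1402], 'eef_pos': [0.5332, 0.2306, 0.3599], 'tool_rot': [0.7074, 0.6858, 0.1201, -0.1222], 'ft_force': [0.3458, 0.2434, -0.7159], 'gripper_width': 0.011, 'grip_force': 98.5418}
pred butt [0.526 0.01  0.285] tip [0.535 0.292 0.386]
top stake_mid [([0.535, 0.148, 0.337], 0.91)]
top stake_tip [([0.533, 0.293, 0.386], 0.78)]
top stake_butt [([0.529, 0.006, 0.282], 0.94), ([0.51, -0.344, 0.003], 0.17)]
top jar [([0.502, 0.364, -0.003], 0.91)]
top brush_mid [([0.498, 0.394, 0.149], 0.73)]
top pot_small [([0.51, -0.345, 0.003], 0.56)]
top pot_large [([0.678, 0.358, 0.003], 0.68)]
side stake_mid [([0.536, 0.149, 0.34], 0.62)]
side stake_tip [([0.533, 0.294, 0.393], 0.84)]
side stake_butt [([0.528, 0.01, 0.288], 0.75)]
side jar [([0.5, 0.361, -0.0], 0.94)]
side brush_mid [([0.504, 0.391, 0.144], 0.78), ([0.561, 0.007, 0.003], 0.51)]
side pot_small [([0.506, -0.347, -0.001], 0.66)]
side pot_large [([0.682, 0.364, 0.002], 0.83)]
```

View pics/side8.png

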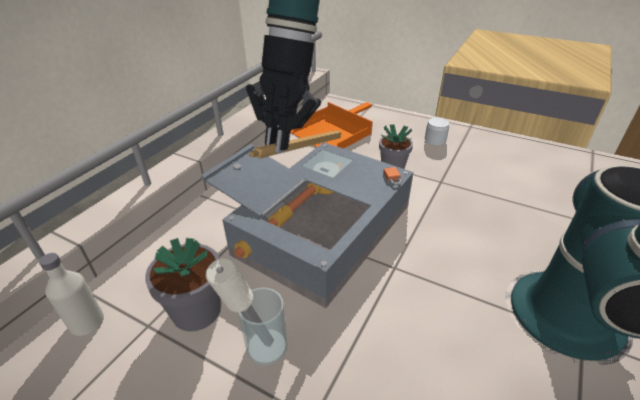

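The stake is out and gripped (px 255–340, 150–135), with both ends above 0.28 m. The brush stands in the jar and the pots haven't moved. Settling, then handing in.

>>> {"name": "step_arm", "arguments": {"targets": "1 0 0 0 0 0 0; 1 0 0 0 0 0 0; 1 0 0 0 0 0 0; 1 0 0 0 0 0 0"}}

```text
clock: 25.42
eef_pos: [0.5343, 0.2309, 0.3633]
tool_rot: [0.707, 0.686, 0.122, -0.121]
ft_force: [0.5, -0.1, -0.9]
gripper_width: 0.0109
grip_force: 98.5
```

```bash
python3 -c "
from h import *
st(); print(order.sign_off())"
```

```text
{'clock': 25.425, 'qpos': [0.1638, -0.0357, 1.7334, 0.3453, 1.389, 0.1404], 'eef_pos': [0.5343, 0.2309, 0.3633], 'tool_rot': [0.707, 0.686, 0.1223, -0.1208], 'ft_force': [0.5323, -0.0815, -0.8752], 'gripper_width': 0.0109, 'grip_force': 98.5423}
the job is handed in; nothing more can be done
None
```

The job is handed in at about 25 s: the brush stands handle-down in the jar leaning on its rim, the stake is held in the gripper with both ends above 0.28 m (cupboard top 0.115 m), and the last pictures show the jar upright and the pots where they started.

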